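# Pair two freshly soldered radio kits by their keys

### The arm

A 6-joint arm with a two-finger parallel gripper is mounted at the origin on the work surface. World frame = base frame: x ahead of the robot, y to its left, z up, the work surface at z = 0. Lengths are in m, angles in rad, forces in N, time in s.
With the tool pointing down it reaches from about 0.35 to 0.725 m from the base axis. Payload 4.3 kg.
Tool frame: the origin (TCP) lies midway between the tips of the shut fingers; the grasp point (between the pads) lies 19 mm behind it; z points along the fingers, y is the direction in which the jaws open and shut (so a half turn about z gives the same grasp; the last joint's range is limited). The gripper opens to 85 mm and grips with 20 to 120 N. Pads are 22 mm wide; open, the fingers measure 114 mm over their backs; the gripper's body (76 mm by 85 mm) begins 54 mm behind the grasp point. The pads swing forward as they close: fully open they stand 13 mm farther back than shut.
Start: joints at [1.039, 0.377, 0.081, 1.274, 0, 1.46], TCP at [0.235, 0.525, 0.231] pointing down, gripper open.
Joint ranges: [-2.72, 2.72], [-0.84, 1.66], [-1.02, 1.22], [-1.77, 2.12], [-1.37, 1.28], [-3.14, 3.14]. Speed limits (rad/s): [2.57, 2.57, 3.14, 3.14, 3.14, 3.14].

### API

Orientations are given as [roll, pitch, yaw] about the fixed x, y, z axes, in that order (R = Rz(yaw) Ry(pitch) Rx(roll)).
In Python, from plant import get_state, read_camera, camera_info, close_job gives the robot as it stands. The module is installed in compiled form; this text tells all that it offers.
- The arm moves only by the tool move_arm, never from a script. Its argument "rows" is a list of rows, each a list of 5 numbers: the shift along the world's x, y, z in m, then the turn about the world's z in degrees, then the opening, from 0 (shut) to 1 (fully open). A call has 1 to 8 rows; each row is the pose to reach, as a shift and turn from the pose commanded when the call began; what a row does not reach only later rows make up. A row lasts 1/12 s, in which the tool goes at most 41.7 mm and 7.16 degrees, less where a joint would pass 70% of its speed; a pose out of reach is approached as far as the arm can. A call with a gripper value outside its range is refused whole. The fingers move at their own pace and stop on an object; "newtons" is the grip in N (left out, the last holds). Time passes only in rows, so rows that repeat a pose let the fingers close. It gives the time, the measured TCP pose, the force and the opening at its end, in the units of the state.
- get_state(): the state, without advancing time (a new reading comes with each control period).
- read_camera(name): name is "side" or "top" or "wrist"; returns the picture (420x560x3 uint8, red, green, blue); there is no depth.
- camera_info(name): a dict with "mtx" (3x3 intrinsics, pixels), "pose" (4x4, takes a point from camera to world coordinates); the wrist camera has in their place "hand_eye" (4x4, takes a point from camera to tool coordinates, whose origin is the TCP and whose axes are the flange's). Camera axes: x right, y down, z forward; pixel columns grow to the right and rows downward; lengths in m; the calibration is good to about 2 mm. A picture is of the moment at which its call begins: read the wrist's pose just before it. camera_info takes no time and is no camera call.
- close_job(): hands the job in, once; it reports no verdict.
The state is a dict: "time": time; "qpos": joint angles; "qvel": joint speeds; "tau": joint torques, N m; "eef_pos": TCP position; "tcp_rot": TCP orientation; "ft_force": force on the tool from outside, world axes, zero at the start; "torque": the same for the moment, N m; "grip_width": finger opening in m.
Only numpy, scipy, OpenCV 4.12 (cv2) and the standard library are available. Lean on these libraries where they do the work, as an engineer would, in place of code of your own. Each camera call takes 0.05 s, during which the arm holds its last target.

### The job

Pair the two radio kits: with the fingertips, gently press the square key right down, keep it down for a second and let it come up, then do the same with the long bar key, and draw the hand clear. Do not press the round or cross-shaped key, do not pick up or shove any of the kits, and leave the solder reel and the side cutters where they are.

Things in the scene. Friction and masses are not known exactly. Their poses are not given: they have to be found in the camera images.
- kit_square: loose radio kit whose one key has a square white cap, 28 x 28 mm: red circuit board 90 x 64 x 3 mm lying flat on a black battery pack 80 x 56 x 14 mm, about 0.2 kg. It is the same as the other three kits but for its key. Origin: centre of the underside, on the bench; z up, x along the 90 mm side, y along the 64 mm side. The key stands 12 mm from the centre towards +x, on a black housing 44 x 48 mm whose top is 23 mm above the bench
- key_square_top (a point): centre of the top face of this key's cap (a square white cap, 28 x 28 mm); 37.5 mm above the bench when up, moves down with the cap, axes as the kit's
- key_square (a joint): travel of this key straight down, m: 0 up, 0.006 right down (firm stop). Spring return: starts to move at about 1.3 N, right down at about 4.3 N; springs back up when let go; more than about 20 N would be rough on it
- kit_bar: loose radio kit whose one key has a long narrow white bar cap, 40 mm along the kit's y and 14 mm along its x: red circuit board 90 x 64 x 3 mm lying flat on a black battery pack 80 x 56 x 14 mm, about 0.2 kg. It is the same as the other three kits but for its key. Origin: centre of the underside, on the bench; z up, x along the 90 mm side, y along the 64 mm side. The key stands 12 mm from the centre towards +x, on a black housing 44 x 48 mm whose top is 23 mm above the bench
- key_bar_top (a point): centre of the top face of this key's cap (a long narrow white bar cap, 40 mm along the kit's y and 14 mm along its x); 37.5 mm above the bench when up, moves down with the cap, axes as the kit's
- key_bar (a joint): travel of this key straight down, m: 0 up, 0.006 right down (firm stop). Spring return: starts to move at about 1.3 N, right down at about 4.3 N; springs back up when let go; more than about 20 N would be rough on it
- kit_round: loose radio kit whose one key has a round white cap, 28 mm diameter: red circuit board 90 x 64 x 3 mm lying flat on a black battery pack 80 x 56 x 14 mm, about 0.2 kg. It is the same as the other three kits but for its key. Origin: centre of the underside, on the bench; z up, x along the 90 mm side, y along the 64 mm side. The key stands 12 mm from the centre towards +x, on a black housing 44 x 48 mm whose top is 23 mm above the bench
- key_round_top (a point): centre of the top face of this key's cap (a round white cap, 28 mm diameter); 37.5 mm above the bench when up, moves down with the cap, axes as the kit's
- key_round (a joint): travel of this key straight down, m: 0 up, 0.006 right down (firm stop). Spring return: starts to move at about 1.3 N, right down at about 4.3 N; springs back up when let go; more than about 20 N would be rough on it
- kit_cross: loose radio kit whose one key has a white plus-shaped (cross) cap, 36 mm across, arms 11 mm wide: red circuit board 90 x 64 x 3 mm lying flat on a black battery pack 80 x 56 x 14 mm, about 0.2 kg. It is the same as the other three kits but for its key. Origin: centre of the underside, on the bench; z up, x along the 90 mm side, y along the 64 mm side. The key stands 12 mm from the centre towards +x, on a black housing 44 x 48 mm whose top is 23 mm above the bench
- key_cross_top (a point): centre of the top face of this key's cap (a white plus-shaped (cross) cap, 36 mm across, arms 11 mm wide); 37.5 mm above the bench when up, moves down with the cap, axes as the kit's
- key_cross (a joint): travel of this key straight down, m: 0 up, 0.006 right down (firm stop). Spring return: starts to move at about 1.3 N, right down at about 4.3 N; springs back up when let go; more than about 20 N would be rough on it
- reel: loose reel of solder wire standing on its flange, 60 mm diameter, 42 mm high, 0.2 kg; origin centre of the underside, z up. To be left alone
- cutters: loose pair of side cutters lying flat, about 130 mm long along its x (jaws to +x), 62 mm wide over the handles, 14 mm high; origin on the bench under the cutters, 82 mm from the handle ends. To be left alone
There are look-alikes about, which are no part of the job. What is shaped like the kit_square but blue or orange is not meant.

How it is judged:
On the way, in this order (a step that is already met when the one before it is completed fails the run):
1. the square key is held down (at least 4.5 of its 6 mm) by the fingers for 0.6 s (value of joint key_square above 0.0045 m and contact force between the fingers and kit_square above 0.5 N), for 0.6 s.
2. the square key is up again and the fingers are off that kit (value of joint key_square below 0.001 m and contact force between the fingers and kit_square below 0.1 N), for 0.1 s.
3. the bar key is held down (at least 4.5 of its 6 mm) by the fingers for 0.6 s (value of joint key_bar above 0.0045 m and contact force between the fingers and kit_bar above 0.5 N), for 0.6 s.
At the end, for the whole second after the job is handed in: All four keys are up (within 1 mm); the two paired kits lie on the bench within 15 mm of where they started, the other two kits, the reel and the cutters within 10 mm; everything is at rest (value of joint each of key_square, key_bar, key_round, key_cross below 0.001 m and distance of each of kit_square, kit_bar from where it was at the start of the episode below 0.015 m and distance of each of kit_round, kit_cross, reel, cutters from where it was at the start of the episode below 0.01 m and linear speed of each of kit_square, kit_bar, kit_round, kit_cross, reel, cutters below 0.01 m/s and height (world z) of each of kit_square, kit_bar, kit_round, kit_cross below 0.005 m); the robot touches nothing.
It fails at once if the round or the cross key is pressed (over 1.5 mm) (value of joint any of key_round, key_cross above 0.0015 m).
It fails at once if a kit is lifted (over 6 mm) (height (world z) of any of kit_square, kit_bar, kit_round, kit_cross above 0.006 m).
It fails at once if one of the two kits being paired is shoved over 15 mm (distance of any of kit_square, kit_bar from where it was at the start of the episode above 0.015 m).
It fails at once if another kit, the reel or the cutters is moved over 10 mm (distance of any of kit_round, kit_cross, reel, cutters from where it was at the start of the episode above 0.01 m).
It fails at once if a kit is pressed with over 25 N (contact force between any of the arm, the fingers and kit_square above 25 N or contact force between any of the arm, the fingers and kit_bar above 25 N or contact force between any of the arm, the fingers and kit_round above 25 N or contact force between any of the arm, the fingers and kit_cross above 25 N).
It also fails if it takes over 51 s, if anything falls off the work surface, if the arm or the gripper's body presses on something with over 40 N, if the wrist force passes 120 N, or if a joint passes its speed limit or range.

## Working session

There is one attempt and no reset: what is moved stays moved. The work goes in short steps, Python scripts to look and compute and a tool call to move; the robot and the scene stay as the last step left them, time stands still between calls to the robot, and variables do not carry over. Pictures are saved under pics/ and viewed, and the job is handed in when it is done.

Besides the shell and the picture viewer there is one more tool, called as a command line: name --pt "numbers of a row" for each row, then --argument value for the rest. move_arm: Moves the arm, as the interface text tells. Its arguments: {"type":"object","properties":{"rows":{"type":"array"},"newtons":{"type":"number"}},"required":["rows"]}

```bash
mkdir -p pics
python3 - <<'E'
from plant import *
import cv2
s=get_state(); print(s)
for n in ["top","side","wrist"]:
    im=read_camera(n); cv2.imwrite(f"pics/{n}0.png",im[:,:,::-1]); i=camera_info(n); print(n,{k:v.round(4).tolist() if hasattr(v,'round') else v for k,v in i.items()})
E
```

```text
{'time': 0.0, 'qpos': array([ 1.03869621e+00,  3.78078912e-01,  7.96543058e-02,  1.27442232e+00,
       -2.57321349e-05,  1.46049273e+00]), 'qvel': array([ 5.29828149e-04, -1.15455376e-03, -1.91869995e-06, -1.60726253e-04,
        2.51427827e-04,  9.53221391e-04]), 'tau': array([ 2.60817455e-03, -4.63600981e+01,  2.69878042e+01,  2.08070566e-02,
        6.10862571e-05, -2.21460397e-06]), 'eef_pos': array([0.23507495, 0.52403536, 0.23036285]), 'tcp_rot': array([-3.13955169e+00, -2.00153966e-04,  2.71979595e+00]), 'ft_force': array([0.10614333, 0.15587349, 0.28920372]), 'torque': array([-0.05214096,  0.00118916, -0.02036156]), 'grip_width': 0.08557664262265108}
top {'mtx': [[409.7166, 0.0, 282.7154], [0.0, 409.7166, 211.621], [0.0, 0.0, 1.0]], 'pose': [[0.0257, -0.9938, 0.1083, 0.4225], [-0.9995, -0.0232, 0.0237, 0.0438], [-0.021, -0.1089, -0.9938, 1.0831], [0.0, 0.0, 0.0, 1.0]]}
side {'mtx': [[464.972, 0.0, 277.8161], [0.0, 464.972, 208.2824], [0.0, 0.0, 1.0]], 'pose': [[0.7612, -0.3438, 0.5498, -0.0203], [-0.6485, -0.3968, 0.6497, -0.6063], [-0.0052, -0.8511, -0.525, 0.5936], [0.0, 0.0, 0.0, 1.0]]}
wrist {'mtx': [[314.2983, 0.0, 278.1104], [0.0, 314.2983, 205.7481], [0.0, 0.0, 1.0]], 'hand_eye': [[0.0016, -0.9646, -0.2637, 0.0672], [1.0, 0.0018, -0.0002, 0.0005], [0.0007, -0.2637, 0.9646, -0.1424], [0.0, 0.0, 0.0, 1.0]]}
```

View pics/top0.png

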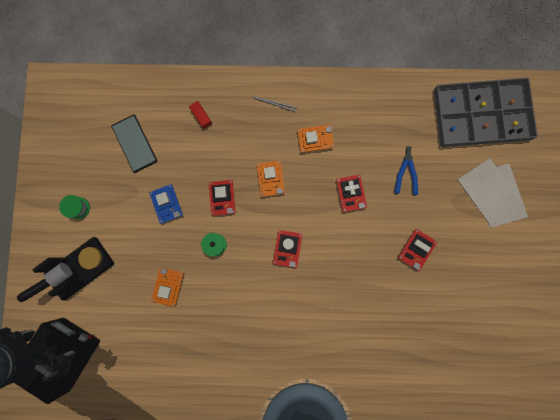

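View pics/side0.png

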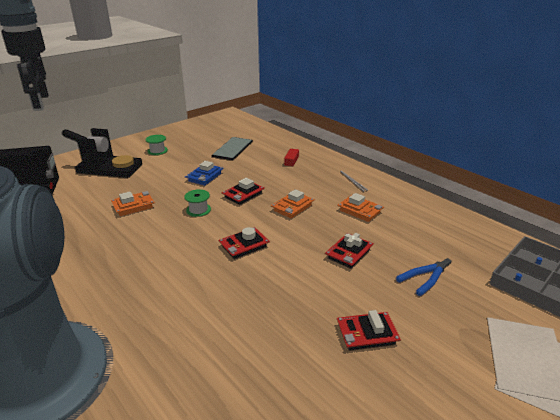

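View pics/wrist0.png

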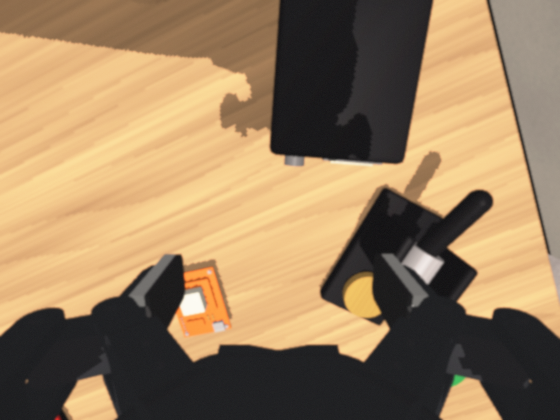

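The top view shows four red kits: a square key at about (222,195), round at (288,245), cross at (351,188) and bar at (423,244). The look-alikes are blue at (166,203) and orange at (167,288), (270,178) and (315,138). The reel is at (213,245) and the cutters at (407,175). The red kits with the square and bar caps match the description, so I'll measure those two and confirm them in a crop.

```bash
cat > h.py <<'E'
import numpy as np, cv2
from plant import *
def ray(n,uv,z,T=None):
    i=camera_info(n); P=i["pose"] if T is None else T
    d=P[:3,:3]@np.linalg.inv(i["mtx"])@np.array([uv[0],uv[1],1]); o=P[:3,3]
    return o+d*(z-o[2])/d[2]
def proj(n,p):
    i=camera_info(n);P=i["pose"]; c=P[:3,:3].T@(np.array(p)-P[:3,3]); c=i["mtx"]@c; return c[:2]/c[2]
def caps(im,boxes):
    hsv=cv2.cvtColor(im,cv2.COLOR_RGB2HSV); out=[]
    for x0,y0,x1,y1 in boxes:
        m=((hsv[y0:y1,x0:x1,1]<70)&(hsv[y0:y1,x0:x1,2]>130)).astype(np.uint8)
        n,l,st,c=cv2.connectedComponentsWithStats(m); k=1+np.argmax(st[1:,4])
        r=cv2.minAreaRect(np.argwhere(l==k)[:,::-1].astype(np.float32)); out.append((c[k]+[x0,y0],st[k,4],r))
    return out
E
python3 - <<'E'
from h import *
im=cv2.imread("pics/top0.png")[:,:,::-1].copy()
s=cv2.imread("pics/side0.png")[:,:,::-1].copy()
hsv=cv2.cvtColor(im,cv2.COLOR_RGB2HSV)
for n,b in [("sq",(205,178,238,218)),("bar",(398,228,438,272)),("rnd",(270,228,304,270)),("crs",(334,174,368,214))]:
    c,a,r=caps(im,[b])[0]; p=ray("top",c,.0365)
    x0,y0,x1,y1=b; h=hsv[y0:y1,x0:x1]; m=((h[...,0]<6)|(h[...,0]>174))&(h[...,1]>150)&(h[...,2]>80)
    q=np.argwhere(m)[:,::-1]+[x0,y0]; rr=cv2.minAreaRect(q.astype(np.float32)); k=ray("top",rr[0],.017)
    W=np.array([ray("top",v,.017)[:2] for v in cv2.boxPoints(rr)])
    e=[(np.linalg.norm(W[i+1]-W[i]).round(3),np.degrees(np.arctan2(*(W[i+1]-W[i])[::-1])).round(1)) for i in (0,1)]
    print(n,c.round(1),a,p.round(4),"kit",k.round(4),e,"side pred",proj("side",p).round(1))
for n,b in [("sq",(232,174,262,193)),("bar",(360,305,392,338))]:
    c,a,r=caps(s,[b])[0]; print("side",n,c.round(1),a,ray("side",c,.0365).round(4))
print("reel",ray("top",(213,245),.042))
A=cv2.resize(im[170:285,140:300],None,fx=4,fy=4,interpolation=2);B=cv2.resize(im[220:280,390:450],None,fx=5,fy=5,interpolation=2)
cv2.imwrite("pics/c1.png",A[:,:,::-1]);cv2.imwrite("pics/c2.png",B[:,:,::-1])
E
```

```text
sq [219.7 191.5] 103 [0.5852 0.2335 0.0365] kit [0.5727 0.2314 0.017 ] [(np.float64(0.064), np.float64(-83.5)), (np.float64(0.091), np.float64(-172.6))] side pred [245.7 181.6]
bar [422.2 245.2] 77 [ 0.4594 -0.2862  0.0365] kit [ 0.4487 -0.2797  0.017 ] [(np.float64(0.09), np.float64(-31.8)), (np.float64(0.065), np.float64(-121.4))] side pred [375.5 319.2]
rnd [287.7 243.5] 83 [0.4553 0.0539 0.0365] kit [0.4432 0.0552 0.017 ] [(np.float64(0.09), np.float64(-7.4)), (np.float64(0.063), np.float64(-97.6))] side pred [247.9 231.3]
crs [351.3 187. ] 85 [ 0.6046 -0.1066  0.0365] kit [ 0.5923 -0.1088  0.017 ] [(np.float64(0.065), np.float64(-77.3)), (np.float64(0.09), np.float64(-168.6))] side pred [352.6 237.8]
side sq [245.8 180.9] 64 [0.5875 0.2363 0.0365]
side bar [375.9 318.8] 144 [ 0.4606 -0.286   0.0365]
reel [0.44645058 0.2436588  0.042     ]
```

View pics/c1.png

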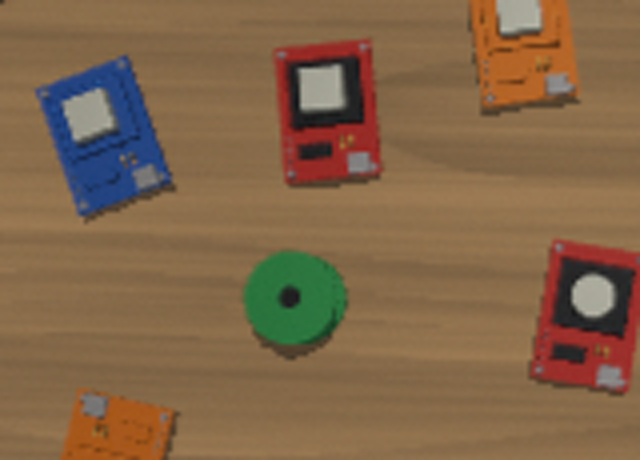

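View pics/c2.png

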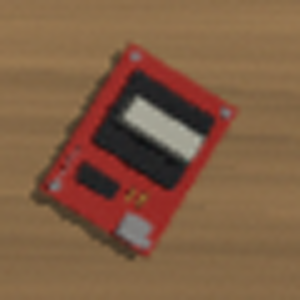

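Both crops confirm it: the red kit with the square cap is at (220,192), and the red kit with the bar cap at (422,245). Next I'll shut the fingers and move above the square key.

move_arm --pt "0.03 -0.025 0 0 0" --pt "0.06 -0.05 0 0 0" --pt "0.09 -0.075 0 0 0" --pt "0.12 -0.1 0 0 0" --pt "0.15 -0.125 0 0 0" --pt "0.18 -0.15 0 0 0" --pt "0.21 -0.175 0 0 0" --pt "0.24 -0.2 0 0 0" --newtons 30

```text
time: 0.82
eef_pos: [0.4764, 0.323, 0.2311]
tcp_rot: [-3.141, -0.0, 2.72]
ft_force: [0.3, 1.2, 0.3]
grip_width: 0.0003
```

move_arm --pt "0.03 -0.025 0 0 0" --pt "0.06 -0.05 0 0 0" --pt "0.09 -0.075 -0.03 0 0" --pt "0.11 -0.09 -0.06 0 0" --pt "0.11 -0.09 -0.09 0 0" --pt "0.11 -0.09 -0.12 0 0" --pt "0.11 -0.09 -0.13 0 0" --pt "0.11 -0.09 -0.13 0 0"

```text
time: 1.48
eef_pos: [0.5823, 0.2337, 0.0976]
tcp_rot: [-3.137, -0.006, 2.72]
ft_force: [-0.6, 0.9, 0.3]
grip_width: 0.0001
```

Run:
```python
from h import *
s=get_state(); print(s['time'],s['eef_pos'],s['tcp_rot'],s['ft_force'],s['grip_width'])
i=camera_info("wrist");from scipy.spatial.transform import Rotation as R
T=np.eye(4);T[:3,:3]=R.from_euler('xyz',s['tcp_rot']).as_matrix();T[:3,3]=s['eef_pos'];T=T@i['hand_eye']
w=read_camera("wrist");c=np.linalg.inv(T)@np.array([.5855,.2340,.0375,1]);u=i['mtx']@c[:3];print(u[:2]/u[2])
t=np.linalg.inv(i['hand_eye'])@[0,0,0,1];t=i['mtx']@t[:3];print("tcp px",t[:2]/t[2])
cv2.imwrite("pics/w1.png",w[:,:,::-1]); np.save("T1.npy",T)
sd=read_camera("side");cv2.imwrite("pics/s1.png",cv2.resize(sd[110:260,160:360],None,fx=4,fy=4)[:,:,::-1])
```

```text
1.4833 [0.58231213 0.23365609 0.09760493] [-3.13658273 -0.00608858  2.7196207 ] [-0.62287037  0.94377525  0.32690402] 0.00010896259159978891
[280.2714564  226.92363212]
tcp px [277.12758973 260.91803381]
```

View pics/w1.png

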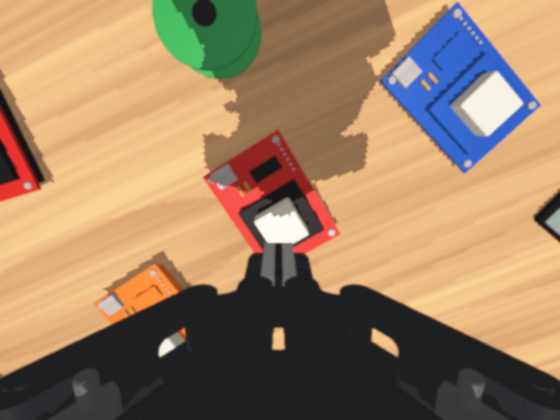

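View pics/s1.png

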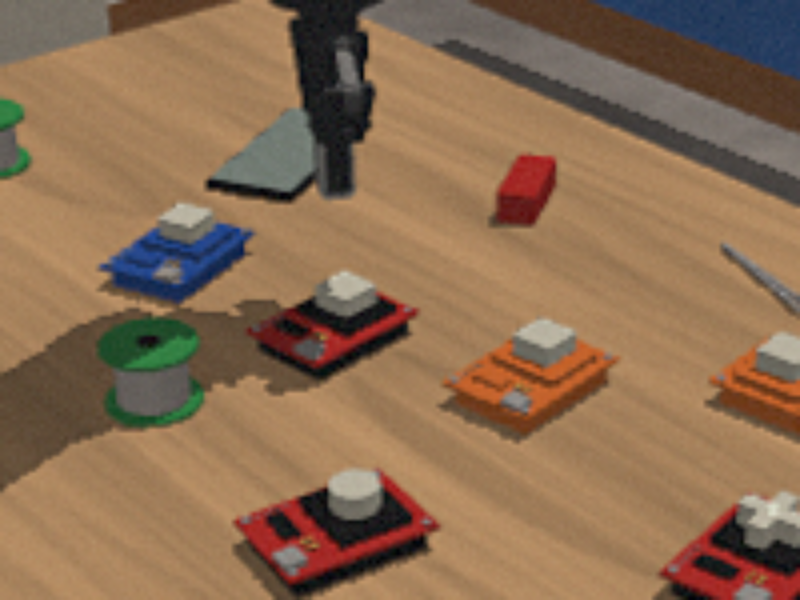

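The wrist view shows the square cap at (281,223), close to the predicted (280,227), with the fingers above it. I'll descend to just over the cap.

move_arm --pt "0 0 -0.02 0 0" --pt "0 0 -0.04 0 0" --pt "0 0 -0.055 0 0" --pt "0 0 -0.055 0 0" --pt "0 0 -0.055 0 0" --pt "0 0 -0.055 0 0"

```text
time: 2.08
eef_pos: [0.5871, 0.2355, 0.049]
tcp_rot: [3.139, 0.003, 2.72]
ft_force: [-0.1, 0.5, -0.5]
grip_width: -0.0006
```

move_arm --pt "0 0 0 0 0" --pt "0 0 0 0 0" --pt "0 0 0 0 0"

```text
time: 2.33
eef_pos: [0.5863, 0.2349, 0.0476]
tcp_rot: [3.14, 0.002, 2.72]
ft_force: [0.2, 0.7, -0.4]
grip_width: 0.0
```

move_arm --pt "0 0 -0.002 0 0" --pt "0 0 -0.004 0 0" --pt "0 0 -0.006 0 0" --pt "0 0 -0.008 0 0" --pt "0 0 -0.008 0 0" --pt "0 0 -0.008 0 0"

```text
time: 2.83
eef_pos: [0.5852, 0.2346, 0.038]
tcp_rot: [-3.141, -0.0, 2.72]
ft_force: [0.5, 0.7, -0.3]
grip_width: 0.0001
```

Contact is about here. I'll press down in 1 mm steps.

move_arm --pt "0 0 -0.001 0 0" --pt "0 0 -0.002 0 0" --pt "0 0 -0.003 0 0" --pt "0 0 -0.004 0 0" --pt "0 0 -0.004 0 0" --pt "0 0 -0.004 0 0"

```text
time: 3.33
eef_pos: [0.5855, 0.2347, 0.0345]
tcp_rot: [3.141, 0.0, 2.72]
ft_force: [-0.6, -0.9, 3.1]
grip_width: -0.0
```

move_arm --pt "0 0 -0.001 0 0" --pt "0 0 -0.002 0 0" --pt "0 0 -0.003 0 0" --pt "0 0 -0.003 0 0" --pt "0 0 -0.003 0 0"

```text
time: 3.75
eef_pos: [0.5855, 0.2347, 0.0316]
tcp_rot: [3.141, 0.0, 2.72]
ft_force: [-1.6, -0.8, 4.9]
grip_width: 0.0001
```

move_arm --pt "0 0 -0.001 0 0" --pt "0 0 -0.001 0 0" --pt "0 0 -0.001 0 0" --pt "0 0 -0.001 0 0"

```text
time: 4.08
eef_pos: [0.5855, 0.2347, 0.0315]
tcp_rot: [3.141, 0.001, 2.72]
ft_force: [-3.2, -1.3, 10.3]
grip_width: -0.0003
```

It has reached the firm stop: the force rises while z stays at 31.5 mm. I'll hold it there.

move_arm --pt "0 0 0.0003 0 0" --pt "0 0 0.0003 0 0" --pt "0 0 0.0003 0 0" --pt "0 0 0.0003 0 0"

```text
time: 4.42
eef_pos: [0.5855, 0.2347, 0.0315]
tcp_rot: [3.141, 0.0, 2.72]
ft_force: [-2.2, -0.7, 8.2]
grip_width: 0.0001
```

move_arm --pt "0 0 0 0 0" --pt "0 0 0 0 0" --pt "0 0 0 0 0" --pt "0 0 0 0 0" --pt "0 0 0 0 0" --pt "0 0 0 0 0" --pt "0 0 0 0 0" --pt "0 0 0 0 0"

```text
time: 5.08
eef_pos: [0.5855, 0.2347, 0.0315]
tcp_rot: [3.141, 0.0, 2.72]
ft_force: [-2.9, -1.1, 9.1]
grip_width: 0.0004
```

Run:
```python
from h import *
sd=read_camera("side");cv2.imwrite("pics/s2.png",cv2.resize(sd[130:230,190:310],None,fx=6,fy=6)[:,:,::-1])
s=get_state();print(s['time'],s['eef_pos'],s['ft_force'])
```

```text
5.1333 [0.58554284 0.23464021 0.03149931] [-3.77809097 -1.23380036  8.98776095]
```

View pics/s2.png

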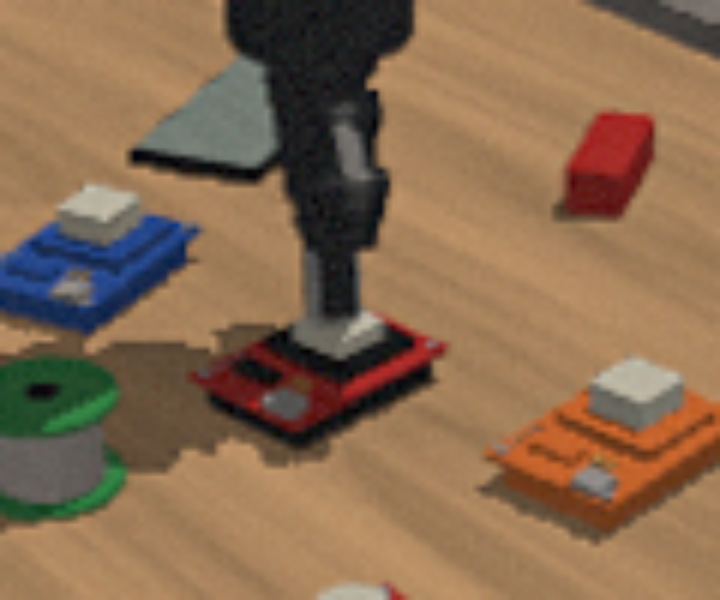

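The fingers are on the cap and it is sunk into the housing. It has been down for over a second, so I'll let it come up and rise clear.

move_arm --pt "0 0 0.003 0 0" --pt "0 0 0.006 0 0" --pt "0 0 0.01 0 0" --pt "0 0 0.02 0 0" --pt "0 0 0.04 0 0" --pt "0 0 0.07 0 0" --pt "0 0 0.1 0 0" --pt "0 0 0.12 0 0"

```text
time: 5.8
eef_pos: [0.5863, 0.2349, 0.154]
tcp_rot: [3.14, 0.002, 2.72]
ft_force: [1.0, -0.4, -0.2]
grip_width: -0.0001
```

move_arm --pt "0 0 0 0 0" --pt "0 0 0 0 0"

```text
time: 5.97
eef_pos: [0.5868, 0.235, 0.1526]
tcp_rot: [3.139, 0.003, 2.72]
ft_force: [-0.2, -0.6, -0.1]
grip_width: -0.0001
```

Run:
```python
from h import *
s=get_state();print(s['time'],s['eef_pos'],s['ft_force'],np.array([.46,-.286])-s['eef_pos'][:2])
sd=read_camera("side");cv2.imwrite("pics/s3.png",cv2.resize(sd[130:230,190:310],None,fx=6,fy=6)[:,:,::-1])
```

```text
5.9667 [0.58676442 0.23504154 0.15257394] [-0.20459923 -0.61171979 -0.0807341 ] [-0.12676442 -0.52104154]
```

View pics/s3.png

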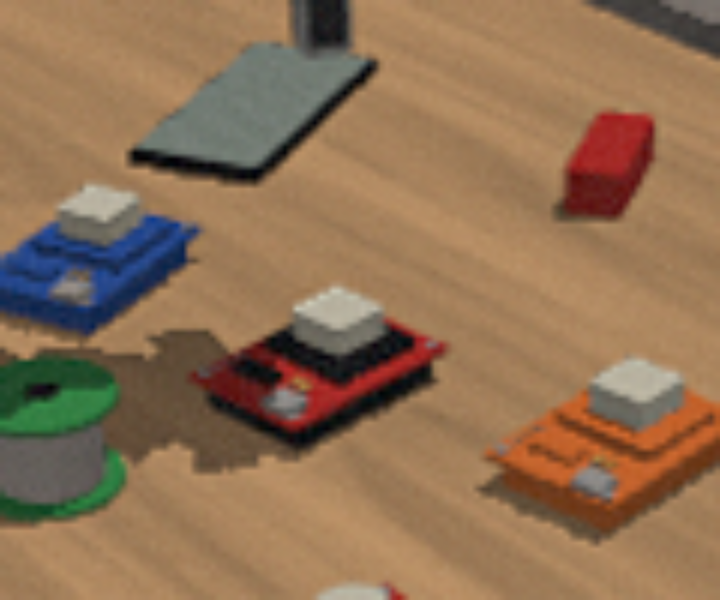

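The square key is up again and its kit has not moved. Now I'll travel to the bar key.

move_arm --pt "-0.007 -0.03 0 0 0" --pt "-0.014 -0.06 0 0 0" --pt "-0.022 -0.09 0 0 0" --pt "-0.029 -0.12 0 0 0" --pt "-0.036 -0.15 0 0 0" --pt "-0.043 -0.18 0 0 0" --pt "-0.05 -0.21 0 0 0" --pt "-0.058 -0.24 0 0 0"

```text
time: 6.68
eef_pos: [0.5255, -0.0065, 0.1488]
tcp_rot: [-3.141, -0.003, 2.72]
ft_force: [0.6, -0.1, 0.2]
grip_width: -0.0002
```

move_arm --pt "-0.007 -0.03 0 0 0" --pt "-0.014 -0.06 0 0 0" --pt "-0.022 -0.09 0 0 0" --pt "-0.029 -0.12 0 0 0" --pt "-0.036 -0.15 0 0 0" --pt "-0.043 -0.18 0 0 0" --pt "-0.05 -0.21 0 0 0" --pt "-0.058 -0.24 0 0 0"

```text
time: 7.35
eef_pos: [0.4677, -0.246, 0.1488]
tcp_rot: [3.141, -0.003, 2.72]
ft_force: [1.1, 0.1, 0.0]
grip_width: -0.0003
```

move_arm --pt "-0.005 -0.02 0 0 0" --pt "-0.009 -0.041 0 0 0" --pt "-0.009 -0.041 -0.025 0 0" --pt "-0.009 -0.041 -0.05 0 0" --pt "-0.009 -0.041 -0.05 0 0" --pt "-0.009 -0.041 -0.05 0 0" --pt "-0.009 -0.041 -0.05 0 0"

```text
time: 7.93
eef_pos: [0.4601, -0.2859, 0.1006]
tcp_rot: [3.141, -0.001, 2.72]
ft_force: [0.3, -0.2, 1.0]
grip_width: -0.0
```

Run:
```python
from h import *
s=get_state(); print(s['time'],s['eef_pos'],s['tcp_rot'],s['ft_force'],s['grip_width'])
i=camera_info("wrist");from scipy.spatial.transform import Rotation as R
T=np.eye(4);T[:3,:3]=R.from_euler('xyz',s['tcp_rot']).as_matrix();T[:3,3]=s['eef_pos'];T=T@i['hand_eye']
w=read_camera("wrist");c=np.linalg.inv(T)@np.array([.4600,-.2861,.0375,1]);u=i['mtx']@c[:3];print(u[:2]/u[2])
cv2.imwrite("pics/w4.png",w[:,:,::-1])
sd=read_camera("side");cv2.imwrite("pics/s4.png",cv2.resize(sd[220:370,290:490],None,fx=4,fy=4)[:,:,::-1])
```

```text
7.9333 [ 0.46008308 -0.28586537  0.10063355] [ 3.14115995e+00 -1.33324956e-03  2.72011689e+00] [ 0.30836218 -0.18904471  0.97209442] -1.68584954751212e-05
[277.0638123  221.28824702]
```

View pics/w4.png

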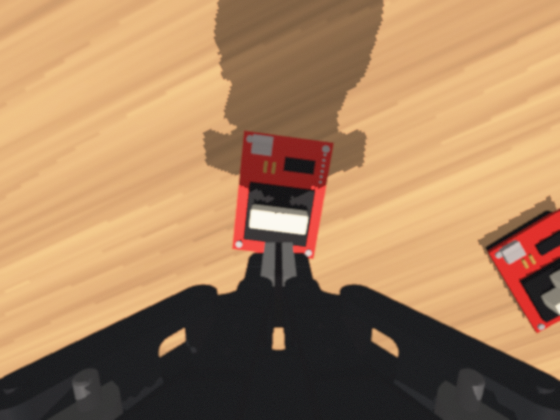

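View pics/s4.png

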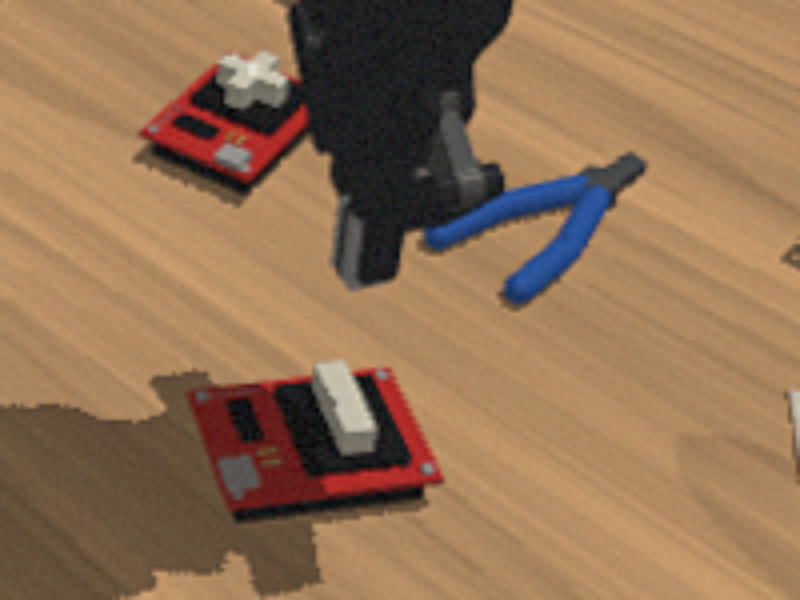

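The bar cap shows at (278,219), against a predicted (277,221). It is on target, so I'll descend.

move_arm --pt "0 0 -0.02 0 0" --pt "0 0 -0.04 0 0" --pt "0 0 -0.05 0 0" --pt "0 0 -0.054 0 0" --pt "0 0 -0.058 0 0" --pt "0 0 -0.058 0 0" --pt "0 0 -0.058 0 0" --pt "0 0 -0.058 0 0"

```text
time: 8.7
eef_pos: [0.4611, -0.2869, 0.0436]
tcp_rot: [-3.141, 0.002, 2.72]
ft_force: [0.1, 0.5, 0.0]
grip_width: -0.0001
```

move_arm --pt "0 0 -0.001 0 0" --pt "0 0 -0.002 0 0" --pt "0 0 -0.003 0 0" --pt "0 0 -0.004 0 0" --pt "0 0 -0.005 0 0" --pt "0 0 -0.006 0 0" --pt "0 0 -0.006 0 0" --pt "0 0 -0.006 0 0"

```text
time: 9.37
eef_pos: [0.4604, -0.2864, 0.0367]
tcp_rot: [3.141, -0.0, 2.72]
ft_force: [0.1, 0.6, 2.8]
grip_width: 0.0002
```

move_arm --pt "0 0 -0.001 0 0" --pt "0 0 -0.002 0 0" --pt "0 0 -0.003 0 0" --pt "0 0 -0.004 0 0" --pt "0 0 -0.004 0 0" --pt "0 0 -0.004 0 0"

```text
time: 9.87
eef_pos: [0.4604, -0.2863, 0.0327]
tcp_rot: [3.142, 0.0, 2.72]
ft_force: [-0.9, 0.9, 4.3]
grip_width: -0.0
```

move_arm --pt "0 0 -0.001 0 0" --pt "0 0 -0.001 0 0" --pt "0 0 -0.001 0 0"

```text
time: 10.12
eef_pos: [0.4604, -0.2864, 0.0317]
tcp_rot: [3.142, 0.0, 2.72]
ft_force: [-1.0, 0.3, 3.9]
grip_width: 0.0001
```

move_arm --pt "0 0 -0.0008 0 0" --pt "0 0 -0.0008 0 0" --pt "0 0 -0.0008 0 0" --pt "0 0 -0.0008 0 0"

```text
time: 10.45
eef_pos: [0.4605, -0.2864, 0.0315]
tcp_rot: [-3.142, 0.0, 2.72]
ft_force: [-2.3, 1.0, 9.4]
grip_width: 0.0002
```

move_arm --pt "0 0 0 0 0" --pt "0 0 0 0 0" --pt "0 0 0 0 0" --pt "0 0 0 0 0" --pt "0 0 0 0 0" --pt "0 0 0 0 0" --pt "0 0 0 0 0" --pt "0 0 0 0 0"

```text
time: 11.12
eef_pos: [0.4605, -0.2864, 0.0315]
tcp_rot: [-3.142, 0.0, 2.72]
ft_force: [-3.0, 2.2, 8.4]
grip_width: 0.0001
```

Run:
```python
from h import *
sd=read_camera("side");cv2.imwrite("pics/s5.png",cv2.resize(sd[270:370,320:440],None,fx=6,fy=6)[:,:,::-1])
s=get_state();print(s['time'],s['eef_pos'],s['ft_force'])
```

```text
11.1667 [ 0.46045563 -0.28641432  0.03144438] [-2.03070277  1.18315904  9.23040491]
```

View pics/s5.png

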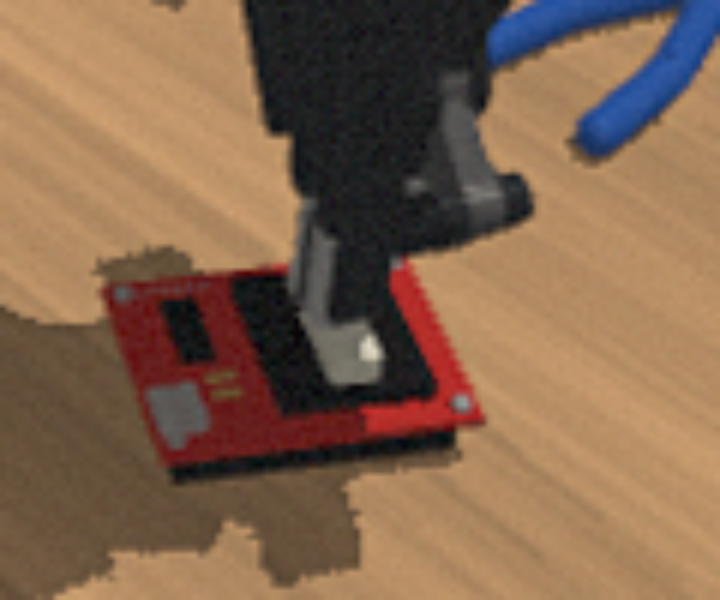

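The bar key is on its stop at 31.5 mm with about 9 N on it, and has been held for about a second. I'll release it and draw clear.

move_arm --pt "0 0 0 0 0" --pt "0 0 0.003 0 0" --pt "0 0 0.006 0 0" --pt "0 0 0.01 0 0" --pt "0 0 0.03 0 0" --pt "0 0 0.06 0 0" --pt "0 0 0.09 0 0" --pt "0 0 0.12 0 0"

```text
time: 11.83
eef_pos: [0.4599, -0.2859, 0.1516]
tcp_rot: [3.141, -0.001, 2.72]
ft_force: [0.1, -0.3, 0.1]
grip_width: 0.0001
```

move_arm --pt "0 0 0.03 0 0" --pt "0 0 0.05 0 0" --pt "0 0 0.05 0 0" --pt "0 0 0.05 0 0" --pt "0 0 0.05 0 0" --pt "0 0 0.05 0 0" --pt "0 0 0.05 0 0" --pt "0 0 0.05 0 0"

```text
time: 12.5
eef_pos: [0.4597, -0.2858, 0.1995]
tcp_rot: [3.141, -0.003, 2.72]
ft_force: [0.4, 0.4, 0.3]
grip_width: 0.0002
```

Run:
```python
from h import *
s=get_state();print(s['time'],s['eef_pos'],s['ft_force'],abs(s['qvel']).max())
sd=read_camera("side");cv2.imwrite("pics/s6.png",sd[:,:,::-1])
for n,b in [("sq",(232,174,262,193)),("bar",(360,305,392,338))]:
    c,a,r=caps(sd,[b])[0]; print("side",n,c.round(1),a)
```

```text
12.5 [ 0.45970457 -0.28582837  0.19949499] [0.42568759 0.35985286 0.31572863] 0.009304184296411043
side sq [245.8 181. ] 65
side bar [376.  318.9] 148
```

View pics/s6.png

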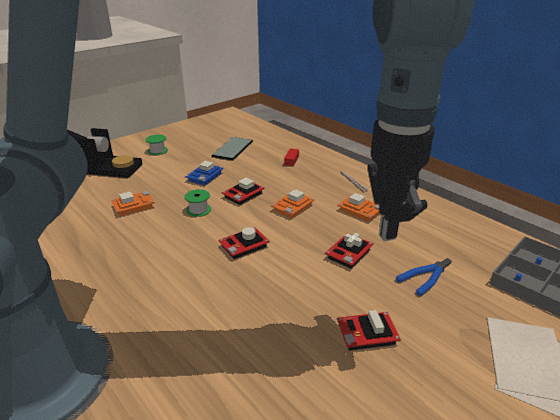

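In the side view both caps are back at their starting pixels, (246,181) and (376,319). Nothing else has moved and the hand is clear.

```bash
python3 -c "
from plant import *
print(close_job())"
```

```text
the job is handed in; nothing more can be done
None
```

I pressed the square key on the red kit down to its stop, held it for over a second and let it come up. Then I did the same with the bar key, drew the hand up to 0.2 m and handed the job in at about 12.5 s; the hand-in gave no verdict.

- **Presses:** with each key down, the fingertips stopped at z = 31.5 mm, which matches the full 6 mm of travel. The highest upward force I read was about 10 N on the square key and 9 N on the bar key.
- **Final check:** in the last side picture both caps were within 0.2 px of where they started, and the wrist force was near zero. The round and cross kits, the reel and the cutters looked unmoved; I checked those by eye only.
- **Disagreements:** the top and side cameras put the square cap about 2 to 3 mm apart, and I aimed nearer the top-camera position. No check failed.

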